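# Crib-stack the washed crate slats to dry

### The arm

A 7-joint arm with a two-finger parallel gripper is mounted at the origin on a cart in front of the work surface, level with it; the furniture and walls round the work are solid. World frame = base frame: x ahead of the robot, y to its left, z up, the work surface at z = 0. Lengths are in mm, angles in rad, forces in N, time in s.
With the tool pointing down it reaches from about 400 to 875 mm from the base axis. Payload 4.4 kg.
Tool frame: the origin (TCP) lies at the very end of the fingers, on their centre line; the grasp point (between the pads) lies 19 mm behind it; z points along the fingers, y is the line along which they close (so a half turn about z gives the same grasp; the last joint's range is limited). The gripper opens to 85 mm and grips with 20 to 120 N. Pads are 22 mm wide; open, the fingers measure 114 mm over their backs; the gripper's body (76 mm by 85 mm) begins 54 mm behind the grasp point. The pads swing forward as they close: fully open they stand 13 mm farther back than shut.
Start: joints at [1.142, 0.628, 0.038, 1.517, -0.027, 0.996, -0.02], TCP at [230.709, -607.693, 231.313] pointing down, gripper open.
Joint ranges: [-3.06, 3.06], [-0.37, 2.12], [-1.25, 1.32], [0.18, 2.47], [-1.1, 4.24], [0.23, 1.98], [-2.94, 2.94]. Speed limits (rad/s): [2.57, 2.57, 3.14, 3.14, 3.14, 3.14, 3.14].

### API

Orientations are given as [roll, pitch, yaw] about the fixed x, y, z axes, in that order (R = Rz(yaw) Ry(pitch) Rx(roll)).
In Python, from cell import read_state, get_image, camera_params, finish_job gives the robot as it stands.
- The arm moves only by the tool arm_command, never from a script. Its argument "deltas" is a list of rows, each an object of numbers: "dx", "dy", "dz": the shift along the world's x, y, z in m; "yaw": the turn about the world's z in degrees; "jaw": the opening, from 0 (shut) to 1 (fully open). A call has 1 to 20 rows; each row is the pose to reach, as a shift and turn from the pose commanded when the call began; what a row does not reach only later rows make up. A row lasts 1/10 s, in which the tool goes at most 50 mm and 8.59 degrees, less where a joint would pass 70% of its speed; a pose out of reach is approached as far as the arm can. A call with a gripper value outside its range is refused whole. The fingers move at their own pace and stop on an object; the grip force is fixed at half the most. Time passes only in rows, so rows that repeat a pose let the fingers close. It gives the time, the measured TCP pose, the force, the opening and the grip force at its end, in the units of the state.
- read_state(): the state, without advancing time (a new reading comes with each control period).
- get_image(name): name is "scene" or "top" or "wrist"; returns (picture, depth): 420x560x3 uint8, red, green, blue; 420x560 float32, mm along the optical axis (not along the pixel's ray), 0 where there is no reading.
- camera_params(name): a dict with "camera_matrix" (3x3 intrinsics, pixels), "extrinsics" (4x4, takes a point from camera to world coordinates). Camera axes: x right, y down, z forward; pixel columns grow to the right and rows downward; lengths in mm; the calibration is good to about 2 mm. The wrist camera is an equidistant fisheye: a pixel r from the principal point sees the ray r / f radians off the axis. A picture is of the moment at which its call begins: read the wrist's pose just before it. camera_params takes no time and is no camera call; for the wrist camera it gives the pose at the moment of the call.
- finish_job(): hands the job in; it is judged then, once.
The state is a dict: "clock": time; "qpos": joint angles; "qd": joint speeds; "tau": joint torques, N m; "eef_pos": TCP position; "tool_rot": TCP orientation; "force": force on the tool from outside, world axes, zero at the start; "torque": the same for the moment, N m; "width": finger opening in mm; "gripper_force": force on a finger pad.
Only numpy, scipy, OpenCV 4.12 (cv2) and the standard library are available. Lean on these libraries where they do the work, as an engineer would, in place of code of your own. Each camera call takes 0.05 s, during which the arm holds its last target. There are 200 camera calls.

### The job

Finish the airing stack on the drip-tray stand: slide the three washed slats that are left out of the open front of their steel carrier, lay one beside the single slat of the second layer and the other two crosswise on those as the third layer, every slat straight above the bar or slat two layers beneath it and with both notches dropped fully over the slats it crosses. Set them down gently, leave the slats already stacked in place, and leave everything else on the table where it is.

Things in the scene. Friction and masses are not known exactly. Their poses are not given: they have to be found in the camera images.
- carrier: fixed stainless wash carrier: low sheet tray 230 x 154 mm, floor 2 mm thick, walls 3 mm thick, 23 mm high on both long sides and the back, none at the front. Origin on the table, middle of the open front edge; x runs into the carrier (inner face of the back wall at 227 mm), y to its left. Three slats lie along x, 2.5 mm apart (no room for a finger), in its left three lanes; the right lane is empty
- carrier_back (a point): inner face of the carrier's back wall, on its floor, mid-width. Slats start 4 to 20 mm inside the open edge, with 47 to 63 mm free behind them. A slat pushed on its back end slides out; with its middle up to 21 mm past the edge it rides on its middle foot and can be gripped there across its width. Its rear still lies between its neighbours: lift gently, straight or forward, or it drags them
- stand: fixed drying stand: drip tray 190 x 190 mm, rim 11 mm high, with two fixed bearers (bars 34 mm wide, 150 mm long, tops 18 mm over the table) that run along its y, 42 mm either side of its middle. Origin on the table, middle of its front edge; x into the tray, y to its left; the tray's middle is at x = 95 mm. Base and third-layer slats run along its x, second-layer slats along its y
- stand_mid (a point): middle of the stand, at the height of the bearers' tops
- slat_1: light wooden crate spacer slat, 160 x 34 x 20 mm along its x, y, z; origin at the centre of its underside, z up. Two notches across the underside, each 42 mm long (21 to 63 mm from the middle, both sides) and 5 mm deep, leave a 42 mm foot in the middle and a 17 mm foot at each end. About 80 g, slides easily. Starts in the carrier
- slat_2: another slat exactly like slat_1, starts in the carrier beside it; the three are interchangeable
- slat_3: another slat exactly like slat_1, starts in the carrier beside it; the three are interchangeable
- base_1: the left (+y) slat of the base layer, exactly like slat_1, already lying loose across both bearers of the stand with its notches over them
- base_2: the right (-y) slat of the base layer, exactly like slat_1, already lying loose across both bearers of the stand with its notches over them
- cross_1: the near slat of the second layer, exactly like slat_1, already lying loose across both base slats with its notches over them; its x runs along the stand's y
- second_near (a point): where the underside centre of the near slat of the second layer (slats along the stand's y, straight above a bearer) belongs when it is seated, 28 mm over the table (notches down over what it crosses; unseated it stands 5 mm higher)
- second_far (a point): where the underside centre of the far slat of the second layer (slats along the stand's y, straight above a bearer) belongs when it is seated, 28 mm over the table (notches down over what it crosses; unseated it stands 5 mm higher)
- base_left (a point): where the underside centre of the left slat of the base layer (slats along the stand's x) belongs when it is seated, 13 mm over the table (notches down over what it crosses; unseated it stands 5 mm higher)
- third_left (a point): where the underside centre of the left slat of the third layer (slats along the stand's x, straight above a base slat) belongs when it is seated, 43 mm over the table (notches down over what it crosses; unseated it stands 5 mm higher)
- base_right (a point): where the underside centre of the right slat of the base layer (slats along the stand's x) belongs when it is seated, 13 mm over the table (notches down over what it crosses; unseated it stands 5 mm higher)
- third_right (a point): where the underside centre of the right slat of the third layer (slats along the stand's x, straight above a base slat) belongs when it is seated, 43 mm over the table (notches down over what it crosses; unseated it stands 5 mm higher)
- bottle: bystander, loose: white squeeze bottle with a green cap, 62 mm across, 156 mm tall; origin under its middle
- counter: bystander, loose: white hand tally counter, 52 x 55 x 34 mm; origin under its middle
- thermometer: bystander, loose: probe thermometer, 26 x 161 x 22 mm, lying; origin under its middle
- timer: bystander, loose: round kitchen timer, 68 mm across, 40 mm tall; origin under its middle

How it is judged:
By the outcome, as a careful person would: the job done as asked, in the order asked, and still so for the second after the job is handed in, with the robot touching nothing.
It also fails if it takes over 72 s, if anything falls off the work surface, if the arm or the gripper's body presses on something with over 40 N, if the wrist force passes 120 N, or if a joint passes its speed limit or range.

## Working session

There is one attempt and no reset: what is moved stays moved. The work goes in short steps, Python scripts to look and compute and a tool call to move; the robot and the scene stay as the last step left them, time stands still between calls to the robot, and variables do not carry over. Pictures are saved under pics/ and viewed, at most 10 in all, crops included, and the job is handed in when it is done.

Besides the shell and the picture viewer there is one more tool, called after "Request:" in YAML: its name, and indented under it one key for each argument. arm_command: Moves the arm, as the interface text tells. Its arguments: {"type":"object","properties":{"deltas":{"type":"array"}},"required":["deltas"]}

```bash
mkdir -p pics; ls; python3 - <<'E'
from cell import *
import cv2,numpy as np
print(read_state())
for n in("scene","top"):
    p,d=get_image(n);c=camera_params(n);print(n,c);np.savez(f"pics/{n}0.npz",p=p,d=d,**c)
    cv2.imwrite(f"pics/{n}0.png",p[:,:,::-1])
E
```

```text
pics
{'clock': 0.0, 'qpos': array([ 1.14221504,  0.62934757,  0.03845806,  1.51839037, -0.02699743,
        0.99628363, -0.01998865]), 'qd': array([ 0.00042859, -0.00123872,  0.00047673,  0.00050736, -0.00211277,
        0.00029622,  0.00066257]), 'tau': array([ 1.74781658e-04, -5.63400507e+01,  1.22653484e+00, -1.93451536e+01,
        1.10796030e-02,  1.05549971e-02,  6.05311982e-06]), 'eef_pos': array([ 230.46183696, -607.09581238,  230.38129485]), 'tool_rot': array([-3.13968260e+00,  3.73205759e-05,  3.62780541e-01]), 'force': array([-0.44395871, -0.2065704 ,  0.34936968]), 'torque': array([ 0.00503029, -0.03061684,  0.07617756]), 'gripper_force': 0.0, 'width': 85.23223164228725}
scene {'camera_matrix': array([[385.00599623,   0.        , 278.39194547],
       [  0.        , 385.00599623, 215.41623706],
       [  0.        ,   0.        ,   1.        ]]), 'extrinsics': array([[-7.51934948e-01, -4.43877658e-01,  4.87407898e-01,
        -9.68686304e-01],
       [-6.59114558e-01,  4.91931191e-01, -5.68833634e-01,
         7.37372008e+02],
       [ 1.27213931e-02, -7.48983530e-01, -6.62466481e-01,
         8.31418142e+02],
       [ 0.00000000e+00,  0.00000000e+00,  0.00000000e+00,
         1.00000000e+00]])}
top {'camera_matrix': array([[427.72585448,   0.        , 281.94328906],
       [  0.        , 427.72585448, 209.2223788 ],
       [  0.        ,   0.        ,   1.        ]]), 'extrinsics': array([[-2.52950222e-02, -9.98695950e-01,  4.43459267e-02,
         4.83546640e+02],
       [-9.99559523e-01,  2.45783137e-02, -1.66332728e-02,
         1.09243105e+02],
       [ 1.55216341e-02, -4.47471324e-02, -9.98877757e-01,
         1.24486604e+03],
       [ 0.00000000e+00,  0.00000000e+00,  0.00000000e+00,
         1.00000000e+00]])}
```

View pics/top0.png

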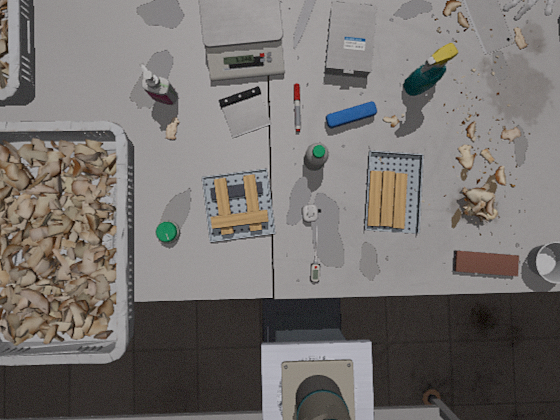

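View pics/scene0.png

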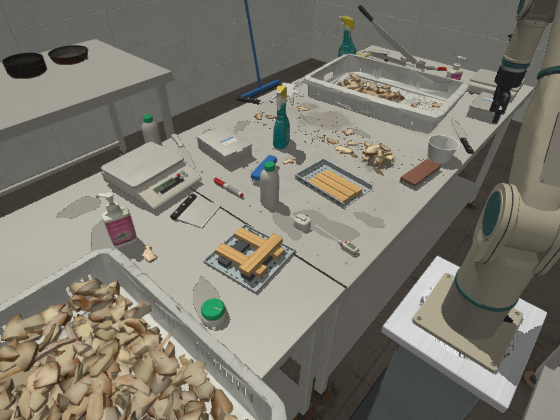

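The top view shows the carrier at about (393,192), open at the bottom (towards the robot), with three slats at about (387,200). The stand is at about (238,207), with cross_1 at (238,218) lying over two base slats. In the scene view the stand is at (250,257) and the carrier at (335,184). Next I measure wood contours and depth heights.

```bash
cat > h.py <<'E'
from cell import *
import cv2,numpy as np
def ray(c,uv):
    uv=np.atleast_2d(np.asarray(uv,float));K=c["camera_matrix"];E=c["extrinsics"]
    d=np.c_[(uv[:,0]-K[0,2])/K[0,0],(uv[:,1]-K[1,2])/K[1,1],np.ones(len(uv))]
    return E[:3,3],d@E[:3,:3].T
def rayw(c,uv):
    uv=np.atleast_2d(np.asarray(uv,float));K=c["camera_matrix"];E=c["extrinsics"]
    x=(uv[:,0]-K[0,2])/K[0,0];y=(uv[:,1]-K[1,2])/K[1,1];r=np.hypot(x,y)+1e-12
    d=np.c_[np.sin(r)*x/r,np.sin(r)*y/r,np.cos(r)]
    return E[:3,3],d@E[:3,:3].T
def plane(o,d,z): return o+d*((z-o[2])/d[:,2])[:,None]
def wood(p):
    h=cv2.cvtColor(p,cv2.COLOR_RGB2HSV)
    return cv2.inRange(h,(8,90,90),(25,255,255))
E
python3 - <<'E'
from h import *
for n,rois in (("top",{"car":(365,150,425,238),"stand":(200,168,275,243)}),("scene",{"car":(295,158,372,208),"stand":(204,222,296,292)})):
    z=dict(np.load(f"pics/{n}0.npz"));p=z["p"];dep=z["d"];m=wood(p)
    for k,(a,b,c,d) in rois.items():
        mm=np.zeros_like(m);mm[b:d,a:c]=m[b:d,a:c]
        cs,_=cv2.findContours(mm,cv2.RETR_EXTERNAL,cv2.CHAIN_APPROX_NONE)
        for q in cs:
            if cv2.contourArea(q)<60: continue
            r=cv2.minAreaRect(q);o,dd=ray(z,cv2.boxPoints(r))
            print(n,k,np.round(r[0],1),cv2.contourArea(q));print(np.round(plane(o,dd,22 if k=="car" else 48)[:,:2],1).tolist())
        vs,us=np.nonzero(cv2.erode(mm,np.ones((3,3))))
        o,dd=ray(z,np.c_[us,vs]);P=o+dd*dep[vs,us][:,None]
        print("heights",np.percentile(P[:,2],[5,25,50,75,95]).round(1), P.mean(0).round(1))
    # table height
z=dict(np.load("pics/top0.npz"));o,dd=ray(z,[[340,260],[340,140]]);print([ (o+dd[i]*z["d"][v,340]).round(1) for i,v in enumerate((260,140))])
p=z["p"];im=np.hstack([cv2.resize(p[165:247,195:280],None,fx=4.5,fy=4.5,interpolation=2),cv2.resize(p[145:227+14,360:432],None,fx=3.84,fy=3.84,interpolation=2)[:369]])
cv2.imwrite("pics/crop.png",im[:,:,::-1]);print(im.shape)
E
```

```text
top car [386.8 199. ] 1896.0
[[483.4, -153.3], [644.9, -167.8], [636.5, -274.0], [474.9, -258.7]]
heights [18.  20.3 22.1 23.8 26. ] [ 560.2 -212.6   26.8]
top stand [237.3 204.2] 1444.0
[[623.5, 299.6], [639.4, 144.1], [484.2, 128.5], [468.8, 283.2]]
heights [29.8 32.4 35.5 47.6 50.9] [547.  213.2  44. ]
scene car [335.7 184.9] 819.0
[[637.1, -167.6], [677.2, -285.6], [468.9, -257.3], [443.4, -149.9]]
heights [17.9 19.7 20.9 22.2 23.8] [ 548.4 -208.8   24.3]
scene stand [251.7 248.1] 1447.5
[[612.1, 296.4], [653.1, 98.8], [466.4, 139.4], [447.7, 316.0]]
heights [28.1 31.5 34.  46.6 48.5] [535.4 222.8  41.4]
[array([386.9, -76.7,  -2.5]), array([ 7.385e+02, -8.750e+01, -7.000e-01])]
(369, 658, 3)
```

View pics/crop.png

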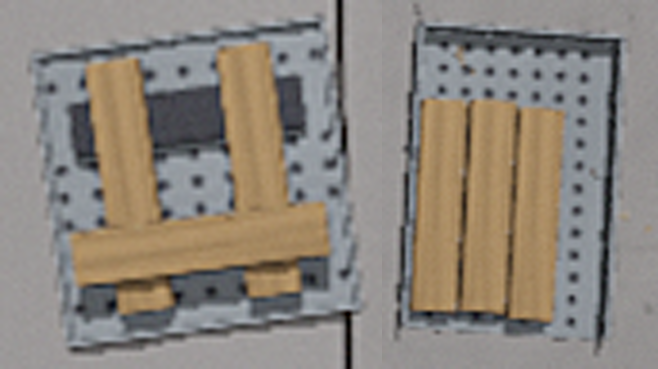

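The crop shows three carrier slats with yaw of about -5°: ends flush to the left wall, right lane empty, open front at the bottom. The stand has yaw of about +6°, with cross_1 on the near bearer. Depth heights (22, 33 and 48 mm) match the text. I'll go over the carrier for a wrist view.

Request:
arm_command:
  deltas:
    - {"dx":0.03,"dy":0.03,"dz":0.02,"yaw":-3,"jaw":0}
    - {"dx":0.33,"dy":0.4,"dz":0.02,"yaw":-26,"jaw":0}
    - {"dx":0.33,"dy":0.4,"dz":0.02,"yaw":-26,"jaw":0}
    - {"dx":0.33,"dy":0.4,"dz":0.02,"yaw":-26,"jaw":0}
    - {"dx":0.33,"dy":0.4,"dz":0.02,"yaw":-26,"jaw":0}
    - {"dx":0.33,"dy":0.4,"dz":0.02,"yaw":-26,"jaw":0}
    - {"dx":0.33,"dy":0.4,"dz":0.02,"yaw":-26,"jaw":0}
    - {"dx":0.33,"dy":0.4,"dz":0.02,"yaw":-26,"jaw":0}
    - {"dx":0.33,"dy":0.4,"dz":0.02,"yaw":-26,"jaw":0}
    - {"dx":0.33,"dy":0.4,"dz":0.02,"yaw":-26,"jaw":0}
    - {"dx":0.33,"dy":0.4,"dz":0.02,"yaw":-26,"jaw":0}
    - {"dx":0.33,"dy":0.4,"dz":0.02,"yaw":-26,"jaw":0}
    - {"dx":0.33,"dy":0.4,"dz":0.02,"yaw":-26,"jaw":0}
    - {"dx":0.33,"dy":0.4,"dz":0.02,"yaw":-26,"jaw":0}
    - {"dx":0.33,"dy":0.4,"dz":0.02,"yaw":-26,"jaw":0}
    - {"dx":0.33,"dy":0.4,"dz":0.02,"yaw":-26,"jaw":0}

```text
clock: 1.7
eef_pos: [560.0, -209.0, 251.4]
tool_rot: [3.141, 0.0, -0.093]
force: [0.3, -0.5, 0.4]
width: 0.2
gripper_force: 0.0
```

```bash
cat >> h.py <<'E'
def wshot(k):
    c=camera_params("wrist");p,d=get_image("wrist");np.savez(f"pics/w{k}.npz",p=p,d=d,**c);cv2.imwrite(f"pics/w{k}.png",p[:,:,::-1]);return p,d,c
E
python3 - <<'E'
from h import *
s=read_state();print(s["eef_pos"],s["tool_rot"],s["clock"],s["width"]);p,d,c=wshot(1);print(c)
E
```

```text
[ 559.97105031 -209.00324672  251.40368214] [ 3.14124337e+00  1.32551639e-04 -9.33235576e-02] 1.7 0.19150107354678284
{'camera_matrix': array([[325.1922621 ,   0.        , 275.10833707],
       [  0.        , 325.1922621 , 206.19146536],
       [  0.        ,   0.        ,   1.        ]]), 'extrinsics': array([[-9.48116579e-02, -9.51608289e-01, -2.92322450e-01,
         6.33946682e+02],
       [-9.95495135e-01,  9.07589225e-02,  2.74272512e-02,
        -2.15901488e+02],
       [ 4.30871036e-04,  2.93606000e-01, -9.55926426e-01,
         3.95091048e+02],
       [ 0.00000000e+00,  0.00000000e+00,  0.00000000e+00,
         1.00000000e+00]])}
```

View pics/w1.png

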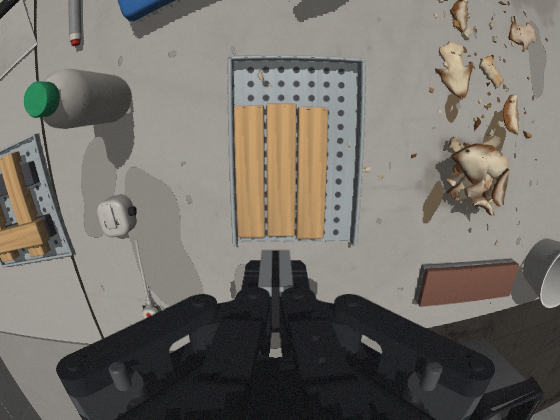

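The wrist view shows the carrier at (228–366, 55–245) with the slats in columns 236–265, 267–297 and 299–327 and rows 103–238; the closed fingers are at (275,262). I'll measure it and move on to the stand for a view of that.

```bash
cat >> h.py <<'E'
def slats(p,d,c,z,roi,er=1,amin=400):
    m=wood(p);a,b,e,f=roi;mm=np.zeros_like(m);mm[b:f,a:e]=m[b:f,a:e]
    if er: mm=cv2.erode(mm,np.ones((er,er)))
    n,l,st,_=cv2.connectedComponentsWithStats(mm,connectivity=4);out=[]
    for i in range(1,n):
        if st[i,4]<amin: continue
        cs,_=cv2.findContours((l==i).astype(np.uint8),cv2.RETR_EXTERNAL,cv2.CHAIN_APPROX_NONE)
        o,dd=rayw(c,cs[0][:,0]);P=plane(o,dd,z)[:,:2].astype(np.float32)
        r=cv2.minAreaRect(P);vs,us=np.nonzero(l==i);o,dd=rayw(c,np.c_[us,vs]);
        dr=dd/(dd@c["extrinsics"][:3,2])[:,None];H=(o+dr*d[vs,us][:,None])[:,2]
        print(st[i].tolist(),"c",np.round(r[0],1),"wh",np.round(r[1],1),"ang",round(r[2],2),"h",np.round(np.median(H),1));out.append(r)
    return out
E
python3 - <<'E'
from h import *
z=dict(np.load("pics/w1.npz"));p,d=z["p"],z["d"]
for er in (0,2,3): slats(p,d,z,22,(228,95,335,245),er)
# carrier outline: metal corners (hand-read) on plane z=23 walls / z=2 floor
g=cv2.cvtColor(p,cv2.COLOR_RGB2HSV);print([g[v,u].tolist() for u,v in((345,150),(340,240),(340,246),(150,150),(364,150))])
o,dd=rayw(z,[[229,57],[366,58],[355,246],[233,245]]);print(plane(o,dd,23).round(1).tolist());print(plane(o,dd,2).round(1).tolist())
print(p[225:255,344].tolist())
E
```

```text
[266, 104, 30, 132, 3739] c [ 560.8 -215.3] wh [ 34.4 158.3] ang 85.21 h 23.1
[234, 106, 31, 131, 3752] c [ 562.7 -178.9] wh [ 34.  157.7] ang 84.77 h 23.1
[297, 107, 31, 132, 3697] c [ 553.7 -251.4] wh [ 33.9 159.1] ang 84.47 h 23.1
[267, 105, 29, 131, 3567] c [ 560.1 -216.2] wh [ 32.6 157.1] ang 85.02 h 23.1
[235, 107, 30, 130, 3584] c [ 562.  -179.3] wh [ 32.6 156.5] ang 84.73 h 23.1
[298, 108, 30, 131, 3529] c [ 553.1 -251.9] wh [ 32.7 157.9] ang 84.58 h 23.1
[268, 105, 27, 130, 3400] c [ 560.8 -216.3] wh [ 31.  155.7] ang 84.3 h 23.2
[235, 107, 29, 129, 3421] c [ 562.7 -178.8] wh [ 31.5 155.2] ang 84.69 h 23.1
[298, 108, 29, 130, 3367] c [ 553.8 -251.4] wh [ 31.4 156.5] ang 84.36 h 23.1
[[95, 10, 151], [75, 4, 122], [22, 18, 155], [21, 16, 157], [22, 18, 158]]
[[700.1, -170.2, 23.0], [687.4, -326.0, 23.0], [457.5, -301.8, 23.0], [474.4, -147.7, 23.0]]
[[703.8, -167.6, 2.0], [690.4, -332.2, 2.0], [447.6, -306.6, 2.0], [465.4, -143.9, 2.0]]
[[149, 154, 155], [148, 153, 155], [147, 153, 155], [150, 155, 156], [148, 155, 155], [153, 158, 160], [148, 153, 153], [149, 153, 153], [150, 156, 157], [146, 154, 154], [146, 153, 155], [150, 153, 156], [146, 152, 153], [147, 153, 152], [149, 154, 154], [119, 120, 120], [153, 149, 143], [156, 153, 145], [152, 146, 140], [154, 151, 144], [157, 154, 147], [155, 151, 145], [155, 153, 146], [157, 152, 147], [155, 150, 144], [153, 150, 143], [154, 150, 143], [156, 152, 146], [155, 152, 145], [154, 150, 146]]
```

Request:
arm_command:
  deltas:
    - {"dx":-0.01,"dy":0.04,"dz":0.02,"yaw":1,"jaw":0}
    - {"dx":-0.03,"dy":0.42,"dz":0.02,"yaw":11,"jaw":0}
    - {"dx":-0.03,"dy":0.42,"dz":0.02,"yaw":11,"jaw":0}
    - {"dx":-0.03,"dy":0.42,"dz":0.02,"yaw":11,"jaw":0}
    - {"dx":-0.03,"dy":0.42,"dz":0.02,"yaw":11,"jaw":0}
    - {"dx":-0.03,"dy":0.42,"dz":0.02,"yaw":11,"jaw":0}
    - {"dx":-0.03,"dy":0.42,"dz":0.02,"yaw":11,"jaw":0}
    - {"dx":-0.03,"dy":0.42,"dz":0.02,"yaw":11,"jaw":0}
    - {"dx":-0.03,"dy":0.42,"dz":0.02,"yaw":11,"jaw":0}
    - {"dx":-0.03,"dy":0.42,"dz":0.02,"yaw":11,"jaw":0}
    - {"dx":-0.03,"dy":0.42,"dz":0.02,"yaw":11,"jaw":0}
    - {"dx":-0.03,"dy":0.42,"dz":0.02,"yaw":11,"jaw":0}
    - {"dx":-0.03,"dy":0.42,"dz":0.02,"yaw":11,"jaw":0}

```text
clock: 3.05
eef_pos: [531.2, 210.2, 271.4]
tool_rot: [3.141, -0.0, 0.098]
force: [0.2, -0.6, 1.0]
width: -0.4
gripper_force: 0.0
```

```bash
python3 - <<'E'
from h import *
s=read_state();print(s["eef_pos"],s["tool_rot"],s["clock"]);p,d,c=wshot(2)
for er in (0,3): print(er);slats(p,d,c,48,(150,20,420,260),er)
cv2.imwrite("pics/w2c.png",cv2.resize(p[20:270,130:430],None,fx=2.4,fy=2.4,interpolation=2)[:,:,::-1])
E
```

```text
[531.20717047 210.23899646 271.4387591 ] [ 3.14077001e+00 -2.47040730e-04  9.78628982e-02] 3.05
0
[207, 86, 135, 131, 9691] c [556.3 214.1] wh [152.1 158.2] ang 5.5 h 34.9
3
[208, 87, 133, 129, 8871] c [556.3 214.1] wh [149.6 155.6] ang 5.5 h 35.0
```

View pics/w2c.png

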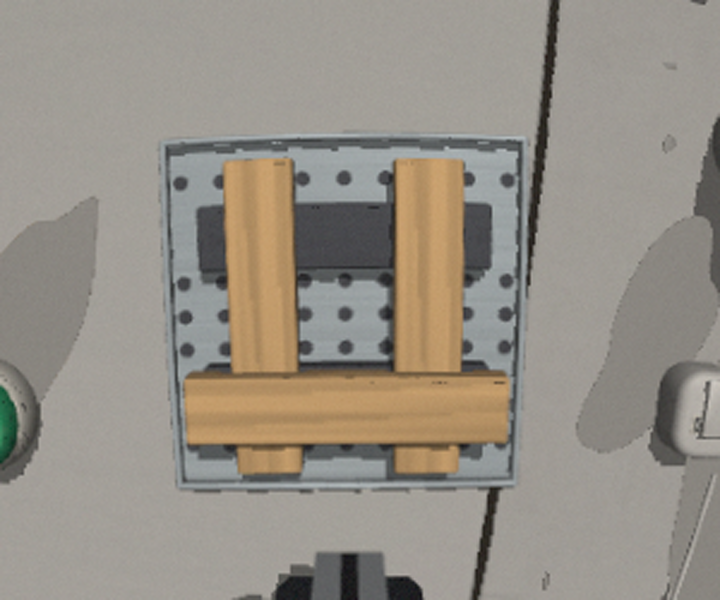

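The stand crop shows the tray outline corners (160,138), (529,137), (520,488), (177,490), and cross_1 at (186–510, 372–444). The base slats run up to row 160. I'll convert these to world.

```bash
python3 - <<'E'
from h import *
z=dict(np.load("pics/w2.npz"))
f=lambda q,h:plane(*rayw(z,np.array(q)/2.4+[130,20]),h)[:,:2]
def show(n,q,h):
    P=f(q,h);print(n,P.round(1).tolist(),"mid",P.mean(0).round(1),"sides",np.linalg.norm(P-np.roll(P,-1,0),axis=1).round(1),"angs",[round(float(np.degrees(np.arctan2(*(b-a)[::-1]))),1) for a,b in ((P[3],P[0]),(P[2],P[1]),(P[1],P[0]),(P[2],P[3]))])
show("tray",[(160,138),(529,137),(520,488),(177,490)],11)
show("cross",[(186,374),(508,372),(510,442),(187,444)],48)
show("baseL",[(224,161),(292,158),(301,473),(238,473)],33)
show("baseR",[(393,158),(464,158),(459,473),(396,473)],33)
show("bearer",[(197,207),(491,203),(491,268),(200,272)],18)
# colour-based slat fits
p,d=z["p"],z["d"];m=wood(p)
vs,us=np.nonzero(m[60:270,130:430]);
n,l,st,_=cv2.connectedComponentsWithStats(m)
dr=None
o,dd=rayw(z,np.argwhere(m>0)[:,::-1]);dr=dd/(dd@z["extrinsics"][:3,2])[:,None];px=np.argwhere(m>0);H=(o+dr*d[px[:,0],px[:,1]][:,None])
s=(abs(H[:,0]-550)<120)&(abs(H[:,1]-210)<120)
hi=s&(H[:,2]>42);print("cross h",np.median(H[hi,2]),cv2.minAreaRect(H[hi,:2].astype(np.float32)))
lo=s&(H[:,2]<40)&(H[:,2]>28)&(H[:,0]>530)
for sg in (1,-1):
    q=lo&(sg*(H[:,1]-212)>0);print("base h",np.median(H[q,2]),cv2.minAreaRect(H[q,:2].astype(np.float32)))
E
```

```text
tray [[638.4, 318.2], [657.0, 128.7], [466.9, 107.3], [447.3, 298.6]] mid [552.4 213.2] sides [190.4 191.3 192.3 192.1] angs [5.9, 6.4, 95.6, 95.8]
cross [[522.3, 288.7], [538.3, 132.9], [503.2, 126.6], [486.7, 286.7]] mid [512.6 208.7] sides [156.6  35.7 161.   35.6] angs [3.2, 10.3, 95.9, 95.9]
baseL [[626.6, 279.8], [630.3, 247.0], [471.9, 229.1], [468.7, 261.9]] mid [549.4 254.5] sides [ 33.1 159.4  33.  158.9] angs [6.5, 6.4, 96.5, 95.6]
baseR [[634.9, 198.7], [639.1, 164.5], [479.7, 147.3], [476.6, 180.1]] mid [557.6 172.6] sides [ 34.4 160.3  33.  159.3] angs [6.7, 6.2, 97.0, 95.4]
bearer [[603.0, 294.2], [619.2, 146.2], [586.0, 142.2], [569.7, 290.2]] mid [594.5 218.2] sides [148.9  33.5 148.8  33.6] angs [6.9, 6.7, 96.2, 96.3]
cross h 49.08807892600851 ((549.5856323242188, 214.17930603027344), (111.05297088623047, 158.1935272216797), 6.390460968017578)
base h 33.980370136128556 ((578.4896850585938, 258.535888671875), (101.05108642578125, 33.76314163208008), 6.888086795806885)
base h 34.05151233918457 ((585.0857543945312, 169.7483367919922), (105.35295867919922, 60.090293884277344), 6.50364351272583)
```

Request:
arm_command:
  deltas:
    - {"dx":0.01,"dy":-0.04,"dz":0,"yaw":-1,"jaw":0}
    - {"dx":0.13,"dy":-0.472,"dz":-0.09,"yaw":-11,"jaw":0}
    - {"dx":0.13,"dy":-0.472,"dz":-0.09,"yaw":-11,"jaw":0}
    - {"dx":0.13,"dy":-0.472,"dz":-0.09,"yaw":-11,"jaw":0}
    - {"dx":0.13,"dy":-0.472,"dz":-0.09,"yaw":-11,"jaw":0}
    - {"dx":0.13,"dy":-0.472,"dz":-0.09,"yaw":-11,"jaw":0}
    - {"dx":0.13,"dy":-0.472,"dz":-0.09,"yaw":-11,"jaw":0}
    - {"dx":0.13,"dy":-0.472,"dz":-0.09,"yaw":-11,"jaw":0}
    - {"dx":0.13,"dy":-0.472,"dz":-0.09,"yaw":-11,"jaw":0}
    - {"dx":0.13,"dy":-0.472,"dz":-0.09,"yaw":-11,"jaw":0}
    - {"dx":0.13,"dy":-0.472,"dz":-0.09,"yaw":-11,"jaw":0}
    - {"dx":0.13,"dy":-0.472,"dz":-0.09,"yaw":-11,"jaw":0}
    - {"dx":0.13,"dy":-0.472,"dz":-0.09,"yaw":-11,"jaw":0}
    - {"dx":0.13,"dy":-0.472,"dz":-0.09,"yaw":-11,"jaw":0}
    - {"dx":0.13,"dy":-0.472,"dz":-0.09,"yaw":-11,"jaw":0}

```text
clock: 4.6
eef_pos: [661.2, -257.5, 182.0]
tool_rot: [-3.141, -0.001, -0.088]
force: [-0.1, -0.2, -0.1]
width: 0.2
gripper_force: 0.0
```

Request:
arm_command:
  deltas:
    - {"dz":-0.01,"jaw":0}
    - {"dz":-0.02,"jaw":0}

```text
invalid input at $.deltas[0]: expected keys dx, dy, dz, yaw, jaw
```

Request:
arm_command:
  deltas:
    - {"dx":0,"dy":0,"dz":-0.03,"yaw":0,"jaw":0}
    - {"dx":0,"dy":0,"dz":-0.06,"yaw":0,"jaw":0}
    - {"dx":0,"dy":0,"dz":-0.06,"yaw":0,"jaw":0}

```text
clock: 4.9
eef_pos: [657.9, -257.0, 117.5]
tool_rot: [-3.139, 0.008, -0.089]
force: [-0.6, 0.9, 0.4]
width: 0.0
gripper_force: 0.0
```

Request:
arm_command:
  deltas:
    - {"dx":0,"dy":-0.004,"dz":-0.04,"yaw":-0.3,"jaw":0}
    - {"dx":0,"dy":-0.004,"dz":-0.08,"yaw":-0.3,"jaw":0}
    - {"dx":0,"dy":-0.004,"dz":-0.08,"yaw":-0.3,"jaw":0}
    - {"dx":0,"dy":-0.004,"dz":-0.08,"yaw":-0.3,"jaw":0}

```text
clock: 5.3
eef_pos: [661.4, -263.3, 42.6]
tool_rot: [3.142, -0.001, -0.096]
force: [-0.2, 0.5, 1.1]
width: -0.1
gripper_force: 0.0
```

Request:
arm_command:
  deltas:
    - {"dx":0,"dy":0.001,"dz":-0.015,"yaw":0,"jaw":0}
    - {"dx":0,"dy":0.001,"dz":-0.03,"yaw":0,"jaw":0}
    - {"dx":0,"dy":0.001,"dz":-0.034,"yaw":0,"jaw":0}
    - {"dx":-0.006,"dy":0.0015,"dz":-0.034,"yaw":0,"jaw":0}
    - {"dx":-0.016,"dy":0.0025,"dz":-0.034,"yaw":0,"jaw":0}
    - {"dx":-0.024,"dy":0.0035,"dz":-0.034,"yaw":0,"jaw":0}
    - {"dx":-0.032,"dy":0.004,"dz":-0.034,"yaw":0,"jaw":0}
    - {"dx":-0.042,"dy":0.005,"dz":-0.034,"yaw":0,"jaw":0}
    - {"dx":-0.052,"dy":0.006,"dz":-0.034,"yaw":0,"jaw":0}
    - {"dx":-0.062,"dy":0.007,"dz":-0.034,"yaw":0,"jaw":0}
    - {"dx":-0.072,"dy":0.008,"dz":-0.034,"yaw":0,"jaw":0}
    - {"dx":-0.082,"dy":0.009,"dz":-0.034,"yaw":0,"jaw":0}
    - {"dx":-0.09,"dy":0.0095,"dz":-0.034,"yaw":0,"jaw":0}
    - {"dx":-0.096,"dy":0.0105,"dz":-0.034,"yaw":0,"jaw":0}
    - {"dx":-0.1,"dy":0.0105,"dz":-0.034,"yaw":0,"jaw":0}
    - {"dx":-0.1,"dy":0.0105,"dz":-0.034,"yaw":0,"jaw":0}

```text
clock: 6.9
eef_pos: [559.9, -253.2, 7.2]
tool_rot: [-3.141, 0.001, -0.097]
force: [-0.7, -0.0, 0.1]
width: -0.1
gripper_force: 0.0
```

```bash
python3 - <<'E'
from h import *
p,d,c=wshot(3);print(read_state()["eef_pos"])
n=np.load("pics/w3.npz");cv2.imwrite("pics/w3c.png",p[:,:,::-1])
E
```

```text
[ 560.39420396 -253.19590864    7.20996532]
```

View pics/w3c.png

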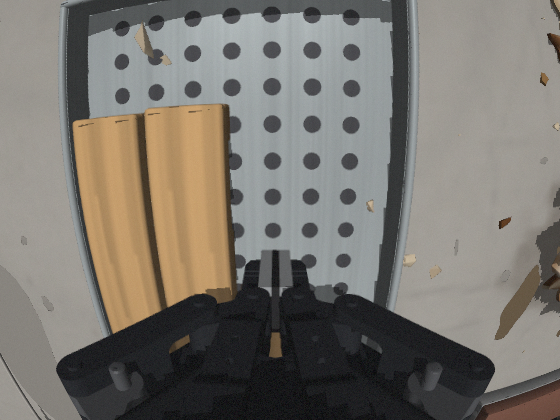

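The picture shows the two left neighbours undisturbed, with the fingers behind the right slat, which has slid forward. I'll check its position with the scene and top cameras.

```bash
cat >> h.py <<'E'
def carr(P): # world -> carrier xy
    P=np.atleast_2d(P)[:,:2]-[465.5,-224.7];return np.c_[P@[0.9954,-0.0958],P@[0.0958,0.9954]]
def front(k):  # carrier-frame extents of wood per lane, top and scene cams (plane z=22)
    for n in("top","scene"):
        p,d=get_image(n);c=camera_params(n);np.savez(f"pics/{n}{k}.npz",p=p,d=d,**c)
        px=np.argwhere(wood(p)>0)[:,::-1];o,dd=ray(c,px);C=carr(plane(o,dd,22))
        for y in(54.7,18.2,-18.3):
            s=(abs(C[:,1]-y)<9)&(C[:,0]>-140)&(C[:,0]<240)
            if s.sum()>5: print(n,y,"x range",np.percentile(C[s,0],[1,99]).round(1))
E
python3 - <<'E'
from h import *
front(3)
E
```

```text
top 54.7 x range [ 15.7 171.3]
top 18.2 x range [ 18.4 171.4]
top -18.3 x range [-70.9  83.5]
scene 54.7 x range [  3.3 166.6]
scene 18.2 x range [-80.5 168.6]
scene -18.3 x range [-80.1  80.5]
```

Request:
arm_command:
  deltas:
    - {"dx":-0.005,"dy":0.0005,"dz":0,"yaw":0,"jaw":0}
    - {"dx":-0.01,"dy":0.001,"dz":0,"yaw":0,"jaw":0}
    - {"dx":-0.014,"dy":0.0015,"dz":0,"yaw":0,"jaw":0}
    - {"dx":-0.017,"dy":0.0015,"dz":0,"yaw":0,"jaw":0}
    - {"dx":-0.018,"dy":0.002,"dz":0,"yaw":0,"jaw":0}
    - {"dx":-0.018,"dy":0.002,"dz":0,"yaw":0,"jaw":0}
    - {"dx":-0.014,"dy":0.0015,"dz":0.01,"yaw":0,"jaw":0}
    - {"dx":-0.01,"dy":0.001,"dz":0.05,"yaw":0,"jaw":0}
    - {"dx":-0.03,"dy":0.003,"dz":0.09,"yaw":0,"jaw":0.65}
    - {"dx":-0.07,"dy":0.008,"dz":0.1,"yaw":0,"jaw":0.65}
    - {"dx":-0.1095,"dy":0.0115,"dz":0.1,"yaw":0,"jaw":0.65}
    - {"dx":-0.1095,"dy":0.0115,"dz":0.1,"yaw":0,"jaw":0.65}
    - {"dx":-0.1095,"dy":0.0115,"dz":0.1,"yaw":0,"jaw":0.65}

```text
clock: 8.35
eef_pos: [451.4, -242.1, 108.3]
tool_rot: [3.141, -0.001, -0.097]
force: [1.3, 0.5, 0.3]
width: 55.3
gripper_force: 0.0
```

```bash
python3 - <<'E'
from h import *
s=read_state();print(s["eef_pos"],s["tool_rot"],s["width"]);print("tool carr",carr(s["eef_pos"]));p,d,c=wshot(4);front(4)
px=np.argwhere(wood(p)>0)[:,::-1];o,dd=rayw(c,px);C=carr(plane(o,dd,22))
for y in(54.7,18.2,-18.3):
    q=(abs(C[:,1]-y)<9)&(C[:,0]>-140)&(C[:,0]<240);print(y,np.percentile(C[q,0],[.5,99.5]))
q=(C[:,0]>20)&(C[:,0]<60)&(abs(C[:,1]+18)<19.5);print("y range rear",np.percentile(C[q,1],[1,99]))
E
```

```text
[ 451.38781631 -242.05808349  108.30858526] [ 3.14109660e+00 -1.41541250e-03 -9.69788665e-02] 55.337950035917714
tool carr [[-12.38436325 -18.6301835 ]]
top 54.7 x range [ 15.7 171.3]
top 18.2 x range [ 17.9 171.3]
top -18.3 x range [-88.3  66.6]
scene 54.7 x range [  3.3 166.6]
scene 18.2 x range [-99.4 168.5]
scene -18.3 x range [-97.7  63.3]
54.7 [ 12.93134806 147.44538787]
18.2 [ 14.53317718 143.5064558 ]
-18.3 [-89.73749764  65.74311136]
y range rear [-34.8616284    1.12669026]
```

Request:
arm_command:
  deltas:
    - {"dx":-0.001,"dy":0,"dz":-0.04,"yaw":0,"jaw":0.65}
    - {"dx":-0.001,"dy":0,"dz":-0.08,"yaw":0,"jaw":0.65}
    - {"dx":-0.001,"dy":0,"dz":-0.098,"yaw":0,"jaw":0.65}
    - {"dx":-0.001,"dy":0,"dz":-0.103,"yaw":0,"jaw":0.6}
    - {"dx":-0.001,"dy":0,"dz":-0.103,"yaw":0,"jaw":0.5}
    - {"dx":-0.001,"dy":0,"dz":-0.103,"yaw":0,"jaw":0.42}
    - {"dx":-0.001,"dy":0,"dz":-0.103,"yaw":0,"jaw":0.35}
    - {"dx":-0.001,"dy":0,"dz":-0.103,"yaw":0,"jaw":0.3}
    - {"dx":-0.001,"dy":0,"dz":-0.103,"yaw":0,"jaw":0.2}
    - {"dx":-0.001,"dy":0,"dz":-0.103,"yaw":0,"jaw":0.2}

```text
clock: 9.5
eef_pos: [451.2, -242.1, 5.5]
tool_rot: [3.141, -0.002, -0.096]
force: [0.3, 0.4, 6.5]
width: 32.5
gripper_force: 60.3
```

Request:
arm_command:
  deltas:
    - {"dx":0,"dy":0,"dz":0.003,"yaw":0,"jaw":0.2}
    - {"dx":0,"dy":0,"dz":0.007,"yaw":0,"jaw":0.2}
    - {"dx":0,"dy":0,"dz":0.012,"yaw":0,"jaw":0.2}
    - {"dx":0,"dy":0,"dz":0.018,"yaw":0,"jaw":0.2}
    - {"dx":0,"dy":0,"dz":0.026,"yaw":0,"jaw":0.2}
    - {"dx":0,"dy":0,"dz":0.04,"yaw":0,"jaw":0.2}
    - {"dx":0,"dy":0,"dz":0.07,"yaw":0,"jaw":0.2}
    - {"dx":0,"dy":0,"dz":0.11,"yaw":0,"jaw":0.2}
    - {"dx":0,"dy":0,"dz":0.13,"yaw":0,"jaw":0.2}
    - {"dx":0,"dy":0,"dz":0.13,"yaw":0,"jaw":0.2}

```text
clock: 10.5
eef_pos: [452.1, -242.7, 137.7]
tool_rot: [3.139, -0.006, -0.096]
force: [0.1, 0.2, -0.9]
width: 32.7
gripper_force: 59.7
```

```bash
python3 - <<'E'
from h import *
s=read_state();print(s["eef_pos"],s["tool_rot"],s["width"]);p,d,c=wshot(5)
cv2.imwrite("pics/w5v.png",p[:,:,::-1]);front(5)
E
```

```text
[ 452.08454668 -242.71638831  137.66338914] [ 3.1392932  -0.00622121 -0.09638468] 32.72103449331525
top 54.7 x range [ 15.7 171.3]
top 18.2 x range [ 17.9 171.3]
scene 54.7 x range [  3.3 166.6]
scene 18.2 x range [  7.6 168.9]
```

View pics/w5v.png

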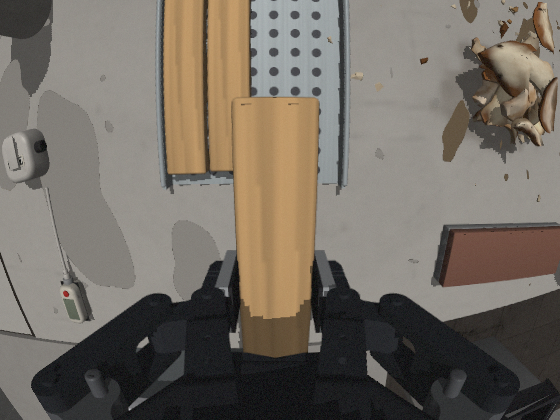

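The held slat spans columns 233–319 with its end at row 98; both neighbours are undisturbed. I'll work out its offset in the tool frame.

```bash
cat >> h.py <<'E'
def held(k,tcp,yaw,top=16.5):
    z=dict(np.load(f"pics/w{k}.npz"));p,d=z["p"],z["d"];m=wood(p)
    ux=np.array([np.cos(yaw),np.sin(yaw)]);uy=np.array([-ux[1],ux[0]])
    v,u=np.nonzero(m[90:310,200:360]);u+=200;v+=90
    o,dd=rayw(z,np.c_[u,v]);dr=dd/(dd@z["extrinsics"][:3,2])[:,None];H=(o+dr*d[v,u][:,None])[:,2]
    s=abs(H-(tcp[2]+top))<15
    print("held top over TCP",np.median(H[s])-tcp[2])
    P=plane(o,dd,tcp[2]+top)[s][:,:2]-np.asarray(tcp)[:2];X,Y=P@ux,P@uy
    print("end x",np.percentile(X,99.7).round(1),"->mid",(np.percentile(X,99.7)-80).round(1))
    for a,b in((20,30),(30,40),(40,50),(50,60),(60,70)):
        q=(X>a)&(X<b);print(a,"y",np.percentile(Y[q],[1,99]).round(1),round(float(np.percentile(Y[q],[1,99]).mean()),2))
E
python3 - <<'E'
from h import *
held(5,[452.08,-242.72,137.66],-.0964)
E
```

```text
held top over TCP 18.22216492733355
end x 78.9 ->mid -1.1
20 y [-16.2  16.5] 0.17
30 y [-16.3  16.6] 0.14
40 y [-16.4  16.6] 0.14
50 y [-16.5  16.9] 0.18
60 y [-16.4  16.9] 0.25
```

Request:
arm_command:
  deltas:
    - {"dx":0.01,"dy":0.04,"dz":0.02,"yaw":-5,"jaw":0.2}
    - {"dx":0.025,"dy":0.09,"dz":0.05,"yaw":-13,"jaw":0.2}
    - {"dx":0.04,"dy":0.14,"dz":0.07,"yaw":-21,"jaw":0.2}
    - {"dx":0.055,"dy":0.185,"dz":0.08,"yaw":-29,"jaw":0.2}
    - {"dx":0.07,"dy":0.23,"dz":0.08,"yaw":-37,"jaw":0.2}
    - {"dx":0.085,"dy":0.275,"dz":0.08,"yaw":-45,"jaw":0.2}
    - {"dx":0.1,"dy":0.32,"dz":0.08,"yaw":-53,"jaw":0.2}
    - {"dx":0.115,"dy":0.365,"dz":0.08,"yaw":-61,"jaw":0.2}
    - {"dx":0.13,"dy":0.41,"dz":0.06,"yaw":-69,"jaw":0.2}
    - {"dx":0.14,"dy":0.445,"dz":0.03,"yaw":-76,"jaw":0.2}
    - {"dx":0.143,"dy":0.46,"dz":0,"yaw":-78.2,"jaw":0.2}
    - {"dx":0.143,"dy":0.46,"dz":-0.02,"yaw":-78.2,"jaw":0.2}
    - {"dx":0.143,"dy":0.46,"dz":-0.02,"yaw":-78.2,"jaw":0.2}
    - {"dx":0.143,"dy":0.46,"dz":-0.02,"yaw":-78.2,"jaw":0.2}

```text
clock: 12.05
eef_pos: [592.8, 217.2, 113.5]
tool_rot: [3.14, -0.002, -1.462]
force: [0.2, -0.6, 0.2]
width: 32.7
gripper_force: 59.9
```

Request:
arm_command:
  deltas:
    - {"dx":0.001,"dy":0,"dz":-0.02,"yaw":0,"jaw":0.2}
    - {"dx":0.001,"dy":0,"dz":-0.045,"yaw":0,"jaw":0.2}
    - {"dx":0.001,"dy":0,"dz":-0.065,"yaw":0,"jaw":0.2}
    - {"dx":0.001,"dy":0,"dz":-0.07,"yaw":0,"jaw":0.2}
    - {"dx":0.001,"dy":0,"dz":-0.07,"yaw":0,"jaw":0.2}

```text
clock: 12.55
eef_pos: [594.7, 217.5, 45.0]
tool_rot: [-3.141, 0.0, -1.462]
force: [-0.1, -0.4, -0.9]
width: 32.6
gripper_force: 59.9
```

```bash
python3 - <<'E'
from h import *
s=read_state();print(s["eef_pos"],s["tool_rot"],s["force"]);p,d,c=wshot(6)
held(6,s["eef_pos"],s["tool_rot"][2])
E
```

```text
[594.72643848 217.47022189  45.00633584] [-3.14112112e+00  7.15816096e-06 -1.46245436e+00] [-0.05586566 -0.44019526 -0.87585156]
held top over TCP 17.92791247883219
end x 79.3 ->mid -0.7
20 y [-16.9  15.8] -0.56
30 y [-17.   15.8] -0.59
40 y [-17.1  16. ] -0.54
50 y [-17.1  16.1] -0.5
60 y [-17.3  15.9] -0.68
```

Request:
arm_command:
  deltas:
    - {"dx":0,"dy":0,"dz":-0.003,"yaw":0,"jaw":0.2}
    - {"dx":0,"dy":0,"dz":-0.006,"yaw":0,"jaw":0.2}
    - {"dx":0,"dy":0,"dz":-0.009,"yaw":0,"jaw":0.2}
    - {"dx":0,"dy":0,"dz":-0.0115,"yaw":0,"jaw":0.2}
    - {"dx":0,"dy":0,"dz":-0.0125,"yaw":0,"jaw":0.2}
    - {"dx":0,"dy":0,"dz":-0.013,"yaw":0,"jaw":0.2}

```text
clock: 13.2
eef_pos: [594.3, 218.3, 32.1]
tool_rot: [-3.142, 0.001, -1.461]
force: [-3.5, -0.5, 7.8]
width: 32.4
gripper_force: 60.8
```

Request:
arm_command:
  deltas:
    - {"dx":0,"dy":0,"dz":0,"yaw":0,"jaw":0.4}
    - {"dx":0,"dy":0,"dz":0,"yaw":0,"jaw":0.48}
    - {"dx":0,"dy":0,"dz":0,"yaw":0,"jaw":0.55}
    - {"dx":0,"dy":0,"dz":0,"yaw":0,"jaw":0.55}
    - {"dx":0,"dy":0,"dz":0.01,"yaw":0,"jaw":0.55}
    - {"dx":0,"dy":0,"dz":0.04,"yaw":0,"jaw":0.55}
    - {"dx":0,"dy":-0.02,"dz":0.09,"yaw":0,"jaw":0.55}
    - {"dx":-0.03,"dy":-0.05,"dz":0.14,"yaw":8,"jaw":0.3}
    - {"dx":-0.05,"dy":-0.05,"dz":0.19,"yaw":16,"jaw":0}
    - {"dx":-0.07,"dy":-0.04,"dz":0.23,"yaw":24,"jaw":0}
    - {"dx":-0.07,"dy":-0.03,"dz":0.24,"yaw":32,"jaw":0}
    - {"dx":-0.07,"dy":-0.02,"dz":0.24,"yaw":40,"jaw":0}
    - {"dx":-0.07,"dy":-0.02,"dz":0.24,"yaw":48,"jaw":0}
    - {"dx":-0.07,"dy":-0.02,"dz":0.24,"yaw":56,"jaw":0}
    - {"dx":-0.07,"dy":-0.02,"dz":0.24,"yaw":64,"jaw":0}
    - {"dx":-0.07,"dy":-0.02,"dz":0.24,"yaw":72,"jaw":0}
    - {"dx":-0.07,"dy":-0.02,"dz":0.24,"yaw":78,"jaw":0}
    - {"dx":-0.07,"dy":-0.02,"dz":0.24,"yaw":78,"jaw":0}

```text
clock: 15.0
eef_pos: [524.3, 197.9, 272.0]
tool_rot: [-3.141, -0.001, -0.1]
force: [-0.4, -0.3, -0.0]
width: -0.3
gripper_force: 0.0
```

```bash
cat >> h.py <<'E'
def cloud(p,d,c,box=((430,680),(100,330))):
    px=np.argwhere(wood(p)>0)[:,::-1];o,dd=rayw(c,px);dr=dd/(dd@c["extrinsics"][:3,2])[:,None]
    H=o+dr*d[px[:,1],px[:,0]][:,None];s=(H[:,0]>box[0][0])&(H[:,0]<box[0][1])&(H[:,1]>box[1][0])&(H[:,1]<box[1][1])
    return H[s],o,dd[s]
def layer(H,o,dd,lo,hi,z):
    # rects of pieces whose depth height is in lo..hi, pixels cast on plane z, split into pieces on a 1 mm grid
    s=(H[:,2]>lo)&(H[:,2]<hi);P=plane(o,dd[s],z)[:,:2]
    g=np.zeros((400,400),np.uint8);q=np.round(P-[420,20]).astype(int);ok=((q>=0)&(q<400)).all(1);g[q[ok,1],q[ok,0]]=1
    g=cv2.morphologyEx(g,cv2.MORPH_CLOSE,np.ones((3,3)));g=cv2.morphologyEx(g,cv2.MORPH_OPEN,np.ones((7,7)))
    n,l,st,_=cv2.connectedComponentsWithStats(g)
    for i in range(1,n):
        if st[i,4]<1200: continue
        r=cv2.minAreaRect(np.argwhere(l==i)[:,::-1].astype(np.float32))
        print(f"z{z}",np.round(np.add(r[0],[420,20]),1),np.round(r[1],1),round(r[2],1),"h",np.median(H[s][:,2]).round(1))
E
python3 - <<'E'
from h import *
s=read_state();print(s["eef_pos"],s["tool_rot"],s["clock"]);p,d,c=wshot(7);H,o,dd=cloud(p,d,c)
layer(H,o,dd,42,60,48);layer(H,o,dd,25,40,33)
cv2.imwrite("pics/w7v.png",p[:,:,::-1])
E
```

```text
[524.26308131 197.89311619 272.04229791] [-3.14112638e+00 -6.25526944e-04 -1.00134718e-01] 15.0
z48 [512.2 209.8] [ 35.6 158.8] 5.9 h 49.0
z48 [593.5 218.4] [ 34.2 159. ] 6.0 h 49.0
z33 [555.7 173.3] [49.2 33.1] 4.4 h 34.1
z33 [547.5 254.7] [49.5 34.3] 5.4 h 34.1
```

View pics/w7v.png

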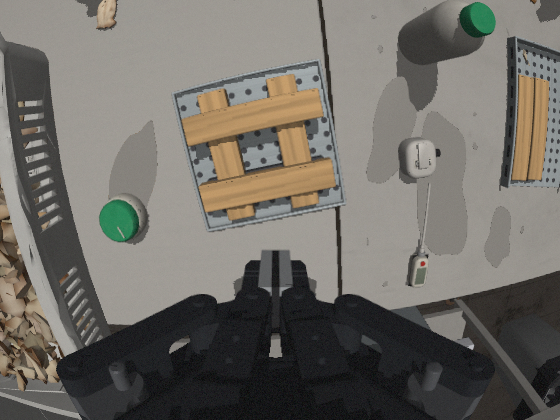

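The second far slat is seated (height 49 by depth, same as cross_1) at (593.5, 218.4), and the picture shows everything else in place. Next is the middle slat.

Request:
arm_command:
  deltas:
    - {"dx":0.01,"dy":-0.035,"dz":-0.01,"yaw":0.3,"jaw":0}
    - {"dx":0.025,"dy":-0.075,"dz":-0.03,"yaw":0.3,"jaw":0}
    - {"dx":0.04,"dy":-0.12,"dz":-0.05,"yaw":0.3,"jaw":0}
    - {"dx":0.055,"dy":-0.165,"dz":-0.07,"yaw":0.3,"jaw":0}
    - {"dx":0.07,"dy":-0.21,"dz":-0.08,"yaw":0.3,"jaw":0}
    - {"dx":0.085,"dy":-0.255,"dz":-0.08,"yaw":0.3,"jaw":0}
    - {"dx":0.1,"dy":-0.3,"dz":-0.08,"yaw":0.3,"jaw":0}
    - {"dx":0.115,"dy":-0.34,"dz":-0.08,"yaw":0.3,"jaw":0}
    - {"dx":0.13,"dy":-0.38,"dz":-0.08,"yaw":0.3,"jaw":0}
    - {"dx":0.14,"dy":-0.41,"dz":-0.1,"yaw":0.3,"jaw":0}
    - {"dx":0.142,"dy":-0.4235,"dz":-0.13,"yaw":0.3,"jaw":0}
    - {"dx":0.142,"dy":-0.4235,"dz":-0.17,"yaw":0.3,"jaw":0}
    - {"dx":0.142,"dy":-0.4235,"dz":-0.21,"yaw":0.3,"jaw":0}
    - {"dx":0.142,"dy":-0.4235,"dz":-0.23,"yaw":0.3,"jaw":0}
    - {"dx":0.142,"dy":-0.4235,"dz":-0.23,"yaw":0.3,"jaw":0}
    - {"dx":0.142,"dy":-0.4235,"dz":-0.23,"yaw":0.3,"jaw":0}

```text
clock: 16.65
eef_pos: [666.6, -225.5, 41.8]
tool_rot: [3.141, -0.0, -0.096]
force: [0.3, -0.5, 1.0]
width: 0.1
gripper_force: 0.0
```

Request:
arm_command:
  deltas:
    - {"dx":0,"dy":0,"dz":-0.017,"yaw":0,"jaw":0}
    - {"dx":0,"dy":0,"dz":-0.032,"yaw":0,"jaw":0}
    - {"dx":-0.004,"dy":0.0005,"dz":-0.034,"yaw":0,"jaw":0}
    - {"dx":-0.01,"dy":0.001,"dz":-0.034,"yaw":0,"jaw":0}
    - {"dx":-0.017,"dy":0.0015,"dz":-0.034,"yaw":0,"jaw":0}
    - {"dx":-0.025,"dy":0.0025,"dz":-0.034,"yaw":0,"jaw":0}
    - {"dx":-0.034,"dy":0.003,"dz":-0.034,"yaw":0,"jaw":0}
    - {"dx":-0.044,"dy":0.004,"dz":-0.034,"yaw":0,"jaw":0}
    - {"dx":-0.054,"dy":0.005,"dz":-0.034,"yaw":0,"jaw":0}
    - {"dx":-0.064,"dy":0.006,"dz":-0.034,"yaw":0,"jaw":0}
    - {"dx":-0.074,"dy":0.007,"dz":-0.034,"yaw":0,"jaw":0}
    - {"dx":-0.084,"dy":0.008,"dz":-0.034,"yaw":0,"jaw":0}
    - {"dx":-0.093,"dy":0.009,"dz":-0.034,"yaw":0,"jaw":0}
    - {"dx":-0.101,"dy":0.0095,"dz":-0.034,"yaw":0,"jaw":0}
    - {"dx":-0.108,"dy":0.01,"dz":-0.034,"yaw":0,"jaw":0}
    - {"dx":-0.114,"dy":0.0105,"dz":-0.034,"yaw":0,"jaw":0}
    - {"dx":-0.118,"dy":0.011,"dz":-0.034,"yaw":0,"jaw":0}
    - {"dx":-0.1205,"dy":0.0115,"dz":-0.034,"yaw":0,"jaw":0}
    - {"dx":-0.1205,"dy":0.0115,"dz":-0.034,"yaw":0,"jaw":0}

```text
clock: 18.55
eef_pos: [545.2, -213.6, 7.2]
tool_rot: [-3.141, 0.001, -0.095]
force: [-0.4, 0.4, 0.4]
width: -0.3
gripper_force: 0.0
```

Request:
arm_command:
  deltas:
    - {"dx":0.004,"dy":-0.0005,"dz":0.01,"yaw":0,"jaw":0}
    - {"dx":0.008,"dy":-0.001,"dz":0.05,"yaw":0,"jaw":0}
    - {"dx":-0.012,"dy":0.001,"dz":0.09,"yaw":0,"jaw":0.65}
    - {"dx":-0.052,"dy":0.005,"dz":0.1,"yaw":0,"jaw":0.65}
    - {"dx":-0.0915,"dy":0.009,"dz":0.1,"yaw":0,"jaw":0.65}
    - {"dx":-0.0915,"dy":0.009,"dz":0.1,"yaw":0,"jaw":0.65}
    - {"dx":-0.0915,"dy":0.009,"dz":0.1,"yaw":0,"jaw":0.65}

```text
clock: 19.25
eef_pos: [454.4, -204.9, 108.2]
tool_rot: [3.141, -0.001, -0.095]
force: [0.6, 0.3, -0.6]
width: 55.9
gripper_force: 0.0
```

```bash
cat >> h.py <<'E'
def look(k):
    s=read_state();print(s["eef_pos"],s["tool_rot"],s["width"]);print("tool carr",carr(s["eef_pos"]));p,d,c=wshot(k)
    px=np.argwhere(wood(p)>0)[:,::-1];o,dd=rayw(c,px);C=carr(plane(o,dd,22))
    for y in(54.7,18.2,-18.3):
        q=(abs(C[:,1]-y)<9)&(C[:,0]>-140)&(C[:,0]<240)
        if q.sum()>50: print(y,np.percentile(C[q,0],[.5,99.5]))
    front(k)
E
python3 - <<'E'
from h import *
look(8)
E
```

```text
[ 454.390057   -204.88120493  108.19269789] [ 3.14143946e+00 -1.19281974e-03 -9.51724582e-02] 55.90172438047231
tool carr [[-12.95747783  18.66329608]]
54.7 [ 13.12667201 142.76047122]
18.2 [-90.25449517  65.16518823]
top 54.7 x range [ 15.7 171.3]
top 18.2 x range [-90.7  64.4]
scene 54.7 x range [-98.8 166.4]
scene 18.2 x range [-98.2  62.6]
```

Request:
arm_command:
  deltas:
    - {"dx":-0.001,"dy":-0.0005,"dz":-0.04,"yaw":0,"jaw":0.65}
    - {"dx":-0.001,"dy":-0.0005,"dz":-0.08,"yaw":0,"jaw":0.65}
    - {"dx":-0.001,"dy":-0.0005,"dz":-0.098,"yaw":0,"jaw":0.65}
    - {"dx":-0.001,"dy":-0.0005,"dz":-0.103,"yaw":0,"jaw":0.55}
    - {"dx":-0.001,"dy":-0.0005,"dz":-0.103,"yaw":0,"jaw":0.45}
    - {"dx":-0.001,"dy":-0.0005,"dz":-0.103,"yaw":0,"jaw":0.38}
    - {"dx":-0.001,"dy":-0.0005,"dz":-0.103,"yaw":0,"jaw":0.3}
    - {"dx":-0.001,"dy":-0.0005,"dz":-0.103,"yaw":0,"jaw":0.2}
    - {"dx":-0.001,"dy":-0.0005,"dz":-0.103,"yaw":0,"jaw":0.2}
    - {"dx":-0.001,"dy":-0.0005,"dz":-0.103,"yaw":0,"jaw":0.2}

```text
clock: 20.4
eef_pos: [453.5, -205.2, 4.7]
tool_rot: [3.141, -0.001, -0.094]
force: [-0.2, 0.7, -0.8]
width: 32.8
gripper_force: 62.0
```

Request:
arm_command:
  deltas:
    - {"dx":0,"dy":0,"dz":0.003,"yaw":0,"jaw":0.2}
    - {"dx":0,"dy":0,"dz":0.007,"yaw":0,"jaw":0.2}
    - {"dx":0,"dy":0,"dz":0.012,"yaw":0,"jaw":0.2}
    - {"dx":0,"dy":0,"dz":0.018,"yaw":0,"jaw":0.2}
    - {"dx":0,"dy":0,"dz":0.026,"yaw":0,"jaw":0.2}
    - {"dx":0,"dy":0,"dz":0.04,"yaw":0,"jaw":0.2}
    - {"dx":0,"dy":0,"dz":0.07,"yaw":0,"jaw":0.2}
    - {"dx":0,"dy":0,"dz":0.11,"yaw":0,"jaw":0.2}
    - {"dx":0,"dy":0,"dz":0.13,"yaw":0,"jaw":0.2}
    - {"dx":0,"dy":0,"dz":0.13,"yaw":0,"jaw":0.2}
    - {"dx":0,"dy":0,"dz":0.13,"yaw":0,"jaw":0.2}

```text
clock: 21.5
eef_pos: [453.3, -205.0, 134.8]
tool_rot: [3.142, -0.001, -0.094]
force: [1.3, -0.4, -1.7]
width: 33.0
gripper_force: 62.2
```

```bash
python3 - <<'E'
from h import *
s=read_state();print(s["eef_pos"],s["tool_rot"],s["width"],s["gripper_force"]);wshot(9);held(9,s["eef_pos"],s["tool_rot"][2]);front(9)
E
```

```text
[ 453.27099014 -204.97805283  134.77290814] [ 3.14156334e+00 -9.50617921e-04 -9.41935354e-02] 32.985010754705286 62.1761142835021
held top over TCP 18.92319581994053
end x 79.1 ->mid -0.9
20 y [-16.3  16.6] 0.16
30 y [-16.3  16.7] 0.15
40 y [-16.3  16.7] 0.18
50 y [-16.5  17. ] 0.27
60 y [-16.4  16.9] 0.26
top 54.7 x range [ 15.7 171.1]
top -18.3 x range [-99.7  72.8]
scene 54.7 x range [  4.4 166.7]
```

Request:
arm_command:
  deltas:
    - {"dx":0,"dy":0.03,"dz":0.02,"yaw":1,"jaw":0.2}
    - {"dx":0.01,"dy":0.07,"dz":0.05,"yaw":2,"jaw":0.2}
    - {"dx":0.02,"dy":0.115,"dz":0.07,"yaw":3,"jaw":0.2}
    - {"dx":0.03,"dy":0.16,"dz":0.08,"yaw":5,"jaw":0.2}
    - {"dx":0.04,"dy":0.205,"dz":0.08,"yaw":6,"jaw":0.2}
    - {"dx":0.05,"dy":0.25,"dz":0.08,"yaw":7,"jaw":0.2}
    - {"dx":0.06,"dy":0.295,"dz":0.08,"yaw":8,"jaw":0.2}
    - {"dx":0.07,"dy":0.34,"dz":0.08,"yaw":9,"jaw":0.2}
    - {"dx":0.08,"dy":0.385,"dz":0.08,"yaw":10,"jaw":0.2}
    - {"dx":0.09,"dy":0.425,"dz":0.06,"yaw":11,"jaw":0.2}
    - {"dx":0.095,"dy":0.45,"dz":0.03,"yaw":11.7,"jaw":0.2}
    - {"dx":0.0965,"dy":0.46,"dz":-0.01,"yaw":11.7,"jaw":0.2}
    - {"dx":0.0965,"dy":0.46,"dz":-0.045,"yaw":11.7,"jaw":0.2}
    - {"dx":0.0965,"dy":0.46,"dz":-0.065,"yaw":11.7,"jaw":0.2}
    - {"dx":0.0965,"dy":0.46,"dz":-0.073,"yaw":11.7,"jaw":0.2}
    - {"dx":0.0965,"dy":0.46,"dz":-0.073,"yaw":11.7,"jaw":0.2}
    - {"dx":0.0965,"dy":0.46,"dz":-0.073,"yaw":11.7,"jaw":0.2}

```text
clock: 23.35
eef_pos: [550.3, 254.7, 61.8]
tool_rot: [-3.141, -0.001, 0.109]
force: [0.3, 0.0, -1.5]
width: 32.8
gripper_force: 62.2
```

```bash
python3 - <<'E'
from h import *
s=read_state();print(s["eef_pos"],s["tool_rot"],s["force"]);wshot(10);held(10,s["eef_pos"],s["tool_rot"][2])
E
```

```text
[550.32969152 254.73932779  61.8477613 ] [-3.14141997e+00 -9.47475244e-04  1.09281247e-01] [ 0.2973395   0.01014501 -1.450487  ]
held top over TCP 18.862281839839397
end x 78.9 ->mid -1.1
20 y [-16.2  16.7] 0.24
30 y [-16.3  16.8] 0.24
40 y [-16.4  16.9] 0.25
50 y [-16.5  17. ] 0.23
60 y [-16.6  16.9] 0.17
```

Request:
arm_command:
  deltas:
    - {"dx":0,"dy":0,"dz":-0.004,"yaw":0,"jaw":0.2}
    - {"dx":0,"dy":0,"dz":-0.008,"yaw":0,"jaw":0.2}
    - {"dx":0,"dy":0,"dz":-0.011,"yaw":0,"jaw":0.2}
    - {"dx":0,"dy":0,"dz":-0.0135,"yaw":0,"jaw":0.2}
    - {"dx":0,"dy":0,"dz":-0.015,"yaw":0,"jaw":0.2}
    - {"dx":0,"dy":0,"dz":-0.016,"yaw":0,"jaw":0.2}

```text
clock: 24.0
eef_pos: [549.7, 254.8, 46.0]
tool_rot: [-3.141, 0.0, 0.11]
force: [-1.4, -0.3, 10.6]
width: 32.5
gripper_force: 63.5
```

Request:
arm_command:
  deltas:
    - {"dx":0,"dy":0,"dz":0,"yaw":0,"jaw":0.4}
    - {"dx":0,"dy":0,"dz":0,"yaw":0,"jaw":0.48}
    - {"dx":0,"dy":0,"dz":0,"yaw":0,"jaw":0.55}
    - {"dx":0,"dy":0,"dz":0,"yaw":0,"jaw":0.55}
    - {"dx":0,"dy":0,"dz":0.01,"yaw":0,"jaw":0.55}
    - {"dx":0,"dy":0,"dz":0.04,"yaw":0,"jaw":0.55}
    - {"dx":-0.01,"dy":-0.02,"dz":0.09,"yaw":-2,"jaw":0.55}
    - {"dx":-0.02,"dy":-0.05,"dz":0.14,"yaw":-6,"jaw":0.3}
    - {"dx":-0.03,"dy":-0.06,"dz":0.19,"yaw":-11.7,"jaw":0}
    - {"dx":-0.03,"dy":-0.06,"dz":0.225,"yaw":-11.7,"jaw":0}
    - {"dx":-0.03,"dy":-0.06,"dz":0.225,"yaw":-11.7,"jaw":0}
    - {"dx":-0.03,"dy":-0.06,"dz":0.225,"yaw":-11.7,"jaw":0}

```text
clock: 25.2
eef_pos: [520.3, 195.1, 272.3]
tool_rot: [-3.139, -0.003, -0.094]
force: [-0.0, -0.4, -0.3]
width: 0.4
gripper_force: 0.0
```

```bash
python3 - <<'E'
from h import *
s=read_state();print(s["eef_pos"],s["tool_rot"],s["clock"]);p,d,c=wshot(11);H,o,dd=cloud(p,d,c)
layer(H,o,dd,57,75,63);layer(H,o,dd,42,56,48);layer(H,o,dd,25,40,33)
E
```

```text
[520.27378189 195.09250448 272.29324181] [-3.1391601  -0.00317407 -0.09445742] 25.2
z63 [549.5 254.6] [159.   34.2] 6.2 h 64.1
z48 [514.9 182.5] [ 35.2 104.1] 5.8 h 49.0
z48 [596.3 191.4] [ 34.1 104.5] 6.3 h 49.0
z33 [555.8 172.8] [48.9 32.7] 5.0 h 34.0
```

Request:
arm_command:
  deltas:
    - {"dx":0.01,"dy":-0.035,"dz":-0.01,"yaw":0,"jaw":0}
    - {"dx":0.025,"dy":-0.075,"dz":-0.03,"yaw":0,"jaw":0}
    - {"dx":0.04,"dy":-0.12,"dz":-0.05,"yaw":0,"jaw":0}
    - {"dx":0.055,"dy":-0.165,"dz":-0.07,"yaw":0,"jaw":0}
    - {"dx":0.075,"dy":-0.21,"dz":-0.08,"yaw":0,"jaw":0}
    - {"dx":0.095,"dy":-0.255,"dz":-0.08,"yaw":0,"jaw":0}
    - {"dx":0.11,"dy":-0.3,"dz":-0.08,"yaw":0,"jaw":0}
    - {"dx":0.13,"dy":-0.34,"dz":-0.08,"yaw":0,"jaw":0}
    - {"dx":0.145,"dy":-0.375,"dz":-0.09,"yaw":0,"jaw":0}
    - {"dx":0.1495,"dy":-0.3845,"dz":-0.12,"yaw":0,"jaw":0}
    - {"dx":0.1495,"dy":-0.3845,"dz":-0.16,"yaw":0,"jaw":0}
    - {"dx":0.1495,"dy":-0.3845,"dz":-0.2,"yaw":0,"jaw":0}
    - {"dx":0.1495,"dy":-0.3845,"dz":-0.23,"yaw":0,"jaw":0}
    - {"dx":0.1495,"dy":-0.3845,"dz":-0.23,"yaw":0,"jaw":0}
    - {"dx":0.1495,"dy":-0.3845,"dz":-0.23,"yaw":0,"jaw":0}

```text
clock: 26.75
eef_pos: [668.3, -189.4, 39.1]
tool_rot: [-3.141, 0.003, -0.094]
force: [0.2, -0.1, 0.8]
width: -0.1
gripper_force: 0.0
```

Request:
arm_command:
  deltas:
    - {"dx":0,"dy":0,"dz":-0.016,"yaw":0,"jaw":0}
    - {"dx":0,"dy":0,"dz":-0.03,"yaw":0,"jaw":0}
    - {"dx":-0.004,"dy":0.0005,"dz":-0.033,"yaw":0,"jaw":0}
    - {"dx":-0.01,"dy":0.001,"dz":-0.033,"yaw":0,"jaw":0}
    - {"dx":-0.017,"dy":0.0015,"dz":-0.033,"yaw":0,"jaw":0}
    - {"dx":-0.025,"dy":0.0025,"dz":-0.033,"yaw":0,"jaw":0}
    - {"dx":-0.034,"dy":0.003,"dz":-0.033,"yaw":0,"jaw":0}
    - {"dx":-0.044,"dy":0.004,"dz":-0.033,"yaw":0,"jaw":0}
    - {"dx":-0.054,"dy":0.005,"dz":-0.033,"yaw":0,"jaw":0}
    - {"dx":-0.064,"dy":0.006,"dz":-0.033,"yaw":0,"jaw":0}
    - {"dx":-0.074,"dy":0.007,"dz":-0.033,"yaw":0,"jaw":0}
    - {"dx":-0.084,"dy":0.008,"dz":-0.033,"yaw":0,"jaw":0}
    - {"dx":-0.093,"dy":0.009,"dz":-0.033,"yaw":0,"jaw":0}
    - {"dx":-0.101,"dy":0.0095,"dz":-0.033,"yaw":0,"jaw":0}
    - {"dx":-0.108,"dy":0.01,"dz":-0.033,"yaw":0,"jaw":0}
    - {"dx":-0.114,"dy":0.0105,"dz":-0.033,"yaw":0,"jaw":0}
    - {"dx":-0.118,"dy":0.011,"dz":-0.033,"yaw":0,"jaw":0}
    - {"dx":-0.12,"dy":0.0115,"dz":-0.033,"yaw":0,"jaw":0}
    - {"dx":-0.12,"dy":0.0115,"dz":-0.033,"yaw":0,"jaw":0}

```text
clock: 28.65
eef_pos: [548.8, -178.1, 7.2]
tool_rot: [-3.141, 0.001, -0.095]
force: [-0.0, 1.3, -0.5]
width: -0.0
gripper_force: 0.0
```

Request:
arm_command:
  deltas:
    - {"dx":0.004,"dy":-0.0005,"dz":0.01,"yaw":0,"jaw":0}
    - {"dx":0.008,"dy":-0.001,"dz":0.05,"yaw":0,"jaw":0}
    - {"dx":-0.012,"dy":0.001,"dz":0.09,"yaw":0,"jaw":0.65}
    - {"dx":-0.052,"dy":0.005,"dz":0.1,"yaw":0,"jaw":0.65}
    - {"dx":-0.0915,"dy":0.009,"dz":0.1,"yaw":0,"jaw":0.65}
    - {"dx":-0.0915,"dy":0.009,"dz":0.1,"yaw":0,"jaw":0.65}
    - {"dx":-0.0915,"dy":0.009,"dz":0.1,"yaw":0,"jaw":0.65}

```text
clock: 29.35
eef_pos: [458.0, -169.4, 108.2]
tool_rot: [3.142, -0.001, -0.095]
force: [0.4, -0.7, 0.7]
width: 55.3
gripper_force: 0.0
```

```bash
python3 - <<'E'
from h import *
look(12)
E
```

```text
[ 457.95363853 -169.36939277  108.21435159] [ 3.14150162e+00 -1.31008493e-03 -9.50565863e-02] 55.323142891055774
tool carr [[-12.81232038  54.35314501]]
54.7 [-90.10282057  65.33387887]
top 54.7 x range [-87.3  64.4]
scene 54.7 x range [-98.5  62.9]
```

Request:
arm_command:
  deltas:
    - {"dx":-0.002,"dy":0.0005,"dz":-0.04,"yaw":0,"jaw":0.65}
    - {"dx":-0.002,"dy":0.0005,"dz":-0.08,"yaw":0,"jaw":0.65}
    - {"dx":-0.002,"dy":0.0005,"dz":-0.098,"yaw":0,"jaw":0.65}
    - {"dx":-0.002,"dy":0.0005,"dz":-0.103,"yaw":0,"jaw":0.55}
    - {"dx":-0.002,"dy":0.0005,"dz":-0.103,"yaw":0,"jaw":0.45}
    - {"dx":-0.002,"dy":0.0005,"dz":-0.103,"yaw":0,"jaw":0.38}
    - {"dx":-0.002,"dy":0.0005,"dz":-0.103,"yaw":0,"jaw":0.3}
    - {"dx":-0.002,"dy":0.0005,"dz":-0.103,"yaw":0,"jaw":0.2}
    - {"dx":-0.002,"dy":0.0005,"dz":-0.103,"yaw":0,"jaw":0.2}
    - {"dx":-0.002,"dy":0.0005,"dz":-0.103,"yaw":0,"jaw":0.2}

```text
clock: 30.5
eef_pos: [456.0, -168.7, 4.7]
tool_rot: [3.141, -0.001, -0.094]
force: [-0.0, -0.4, -1.1]
width: 32.3
gripper_force: 61.5
```

Request:
arm_command:
  deltas:
    - {"dx":0,"dy":0,"dz":0.003,"yaw":0,"jaw":0.2}
    - {"dx":0,"dy":0,"dz":0.007,"yaw":0,"jaw":0.2}
    - {"dx":0,"dy":0,"dz":0.012,"yaw":0,"jaw":0.2}
    - {"dx":0,"dy":0,"dz":0.018,"yaw":0,"jaw":0.2}
    - {"dx":0,"dy":0,"dz":0.026,"yaw":0,"jaw":0.2}
    - {"dx":0,"dy":0,"dz":0.04,"yaw":0,"jaw":0.2}
    - {"dx":0,"dy":0,"dz":0.07,"yaw":0,"jaw":0.2}
    - {"dx":0,"dy":0,"dz":0.11,"yaw":0,"jaw":0.2}
    - {"dx":0,"dy":0,"dz":0.13,"yaw":0,"jaw":0.2}
    - {"dx":0,"dy":0,"dz":0.13,"yaw":0,"jaw":0.2}
    - {"dx":0,"dy":0,"dz":0.13,"yaw":0,"jaw":0.2}

```text
clock: 31.6
eef_pos: [455.8, -168.4, 134.8]
tool_rot: [-3.141, -0.001, -0.094]
force: [-0.2, -0.4, -1.0]
width: 32.6
gripper_force: 61.6
```

```bash
python3 - <<'E'
from h import *
s=read_state();print(s["eef_pos"],s["tool_rot"],s["width"],s["gripper_force"]);wshot(13);held(13,s["eef_pos"],s["tool_rot"][2])
E
```

```text
[ 455.80585868 -168.40206346  134.78888591] [-3.14148663e+00 -1.04634790e-03 -9.40957711e-02] 32.60024827241332 61.61505527794361
held top over TCP 19.845066525007212
end x 80.3 ->mid 0.3
20 y [-16.4  16.7] 0.14
30 y [-16.4  16.8] 0.16
40 y [-16.5  16.9] 0.21
50 y [-16.6  17. ] 0.21
60 y [-16.5  16.9] 0.2
```

Request:
arm_command:
  deltas:
    - {"dx":0,"dy":0.02,"dz":0.03,"yaw":1,"jaw":0.2}
    - {"dx":0.01,"dy":0.05,"dz":0.06,"yaw":2,"jaw":0.2}
    - {"dx":0.02,"dy":0.085,"dz":0.08,"yaw":3,"jaw":0.2}
    - {"dx":0.03,"dy":0.13,"dz":0.085,"yaw":5,"jaw":0.2}
    - {"dx":0.045,"dy":0.175,"dz":0.085,"yaw":6,"jaw":0.2}
    - {"dx":0.06,"dy":0.22,"dz":0.085,"yaw":8,"jaw":0.2}
    - {"dx":0.075,"dy":0.265,"dz":0.085,"yaw":9,"jaw":0.2}
    - {"dx":0.09,"dy":0.305,"dz":0.07,"yaw":10,"jaw":0.2}
    - {"dx":0.1,"dy":0.332,"dz":0.04,"yaw":11.7,"jaw":0.2}
    - {"dx":0.1015,"dy":0.3405,"dz":0,"yaw":11.7,"jaw":0.2}
    - {"dx":0.1015,"dy":0.3405,"dz":-0.04,"yaw":11.7,"jaw":0.2}
    - {"dx":0.1015,"dy":0.3405,"dz":-0.065,"yaw":11.7,"jaw":0.2}
    - {"dx":0.1015,"dy":0.3405,"dz":-0.073,"yaw":11.7,"jaw":0.2}
    - {"dx":0.1015,"dy":0.3405,"dz":-0.073,"yaw":11.7,"jaw":0.2}
    - {"dx":0.1015,"dy":0.3405,"dz":-0.073,"yaw":11.7,"jaw":0.2}

```text
clock: 33.15
eef_pos: [557.9, 171.7, 61.9]
tool_rot: [-3.142, -0.001, 0.109]
force: [0.4, 0.3, -0.1]
width: 32.6
gripper_force: 61.6
```

```bash
python3 - <<'E'
from h import *
s=read_state();print(s["eef_pos"],s["tool_rot"],s["force"]);wshot(14);held(14,s["eef_pos"],s["tool_rot"][2])
E
```

```text
[557.86411152 171.68055307  61.91236695] [-3.14150548e+00 -1.03800869e-03  1.09277820e-01] [ 0.3847236   0.30390753 -0.07349157]
held top over TCP 19.841446576490135
end x 80.3 ->mid 0.3
20 y [-16.3  16.8] 0.23
30 y [-16.4  16.9] 0.23
40 y [-16.5  17.1] 0.29
50 y [-16.6  17.2] 0.29
60 y [-16.6  17. ] 0.16
```

Request:
arm_command:
  deltas:
    - {"dx":-0.0005,"dy":0.0005,"dz":-0.004,"yaw":0,"jaw":0.2}
    - {"dx":-0.0005,"dy":0.0005,"dz":-0.008,"yaw":0,"jaw":0.2}
    - {"dx":-0.0005,"dy":0.0005,"dz":-0.011,"yaw":0,"jaw":0.2}
    - {"dx":-0.0005,"dy":0.0005,"dz":-0.0135,"yaw":0,"jaw":0.2}
    - {"dx":-0.0005,"dy":0.0005,"dz":-0.015,"yaw":0,"jaw":0.2}
    - {"dx":-0.0005,"dy":0.0005,"dz":-0.016,"yaw":0,"jaw":0.2}

```text
clock: 33.8
eef_pos: [556.7, 172.3, 45.6]
tool_rot: [-3.141, 0.0, 0.11]
force: [-2.1, -0.5, 8.0]
width: 32.6
gripper_force: 62.5
```

Contact came at the seated height (8 N). Releasing and retreating.

Request:
arm_command:
  deltas:
    - {"dx":0,"dy":0,"dz":0,"yaw":0,"jaw":0.4}
    - {"dx":0,"dy":0,"dz":0,"yaw":0,"jaw":0.48}
    - {"dx":0,"dy":0,"dz":0,"yaw":0,"jaw":0.55}
    - {"dx":0,"dy":0,"dz":0,"yaw":0,"jaw":0.55}
    - {"dx":0,"dy":0,"dz":0.01,"yaw":0,"jaw":0.55}
    - {"dx":0,"dy":0,"dz":0.04,"yaw":0,"jaw":0.55}
    - {"dx":-0.01,"dy":0.01,"dz":0.09,"yaw":0,"jaw":0.55}
    - {"dx":-0.03,"dy":0.03,"dz":0.14,"yaw":0,"jaw":0.3}
    - {"dx":-0.04,"dy":0.04,"dz":0.19,"yaw":0,"jaw":0}
    - {"dx":-0.04,"dy":0.04,"dz":0.225,"yaw":0,"jaw":0}
    - {"dx":-0.04,"dy":0.04,"dz":0.225,"yaw":0,"jaw":0}
    - {"dx":-0.04,"dy":0.04,"dz":0.225,"yaw":0,"jaw":0}

```text
clock: 35.0
eef_pos: [517.0, 212.6, 272.0]
tool_rot: [-3.14, -0.003, 0.11]
force: [0.1, -0.4, 0.4]
width: 0.1
gripper_force: 0.0
```

```bash
python3 - <<'E'
from h import *
p,d,c=wshot(15);H,o,dd=cloud(p,d,c)
layer(H,o,dd,57,75,63);layer(H,o,dd,42,56,48);layer(H,o,dd,25,40,33)
q,_=get_image("top");z=np.load("pics/top0.npz")["p"]
df=cv2.absdiff(q,z).max(2)
print("bystander diff px",[int((df[a:b,e:f]>40).sum()) for e,f,a,b in((300,335,135,175),(295,325,200,290),(145,190,210,250),(360,430,145,240))])
cv2.imwrite("pics/fin.png",np.hstack([p[20:270,130:430],q[130:300,140:440].repeat(1,0)[:250] if 0 else cv2.copyMakeBorder(q[130:300,140:440],0,80,0,0,0)])[:,:,::-1])
E
```

```text
z63 [557.7 172.8] [158.7  34.5] 6.1 h 64.1
z63 [549.3 254.8] [159.7  34.9] 6.5 h 64.1
z48 [512.2 209. ] [34.1 50.2] 6.3 h 49.1
z48 [593.3 218.2] [32.8 50. ] 6.2 h 49.1
bystander diff px [0, 0, 347, 2138]
```

View pics/fin.png

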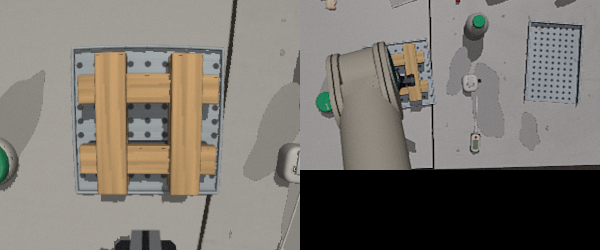

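The stack is complete. Both third-layer slats have their tops at 64.1 mm by depth (a reading that runs about 1 mm high), directly above the base slats. The carrier is empty and the other items are unmoved (the timer's difference is just the arm hiding it). Handing in.

```bash
python3 -c "
from cell import *
print(finish_job())"
```

```text
the job is handed in; nothing more can be done
None
```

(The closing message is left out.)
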